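Shift the lathe gearbox into gear through its L-shaped gate

ROBOT

A 7-joint arm with a two-finger parallel gripper is mounted at the origin on a cart in front of the work surface, level with it; the furniture and walls round the work are solid. World frame = base frame: x ahead of the robot, y to its left, z up, the work surface at z = 0. Lengths are in m, angles in rad, forces in N, time in s.
With the tool pointing down it reaches from about 0.425 to 0.875 m from the base axis. Payload 4.7 kg.
Tool frame: the origin (TCP) lies on the centre line of the jaws, within the pads' length; the fingertips stand 8 mm ahead of it and the grasp point (between the pads) lies 11 mm behind it; z points along the fingers, y is the direction in which the jaws open and shut (so a half turn about z gives the same grasp; the last joint's range is limited). The gripper opens to 87 mm and grips with 3 to 60 N. Pads are 19 mm wide; open, the fingers measure 117 mm over their backs; the gripper's body (75 mm by 190 mm) begins 51 mm behind the grasp point.
Start: joints at [-1.249, 0.321, -0.07, 1.45, 0.023, 1.371, -0.057], TCP at [0.197, 0.619, 0.231] pointing down, gripper open.
Joint ranges: [-2.86, 2.86], [-0.3, 2.09], [-1.38, 1.24], [0.06, 2.45], [-1.56, 4.7], [0.09, 2.05], [-2.69, 2.69]. Speed limits (rad/s): [2.57, 2.57, 3.14, 3.14, 3.14, 3.14, 3.14].

INTERFACE

Orientations are given as a rotation vector (axis times angle).
In Python, from bench import ctrl, cams, workorder gives the robot as it stands. The module is installed in compiled form; this text tells all that it offers.
- The arm moves only by the tool carry_out, never from a script. Its argument "rows" is a list of rows, each an object with "offset": the shift along the tool's x, y, z in m, a list of three; "rot": the turn, a rotation vector about the tool's x, y, z in degrees, a list of three; "gripper": the opening, from 0 (shut) to 1 (fully open). In form: [{"offset": [dx, dy, dz], "rot": [rx, ry, rz], "gripper": gripper}, ...]. A call has 1 to 10 rows; each row shifts and turns the commanded pose from where the row before left it, along the tool's axes as they then stand; what a row does not reach is not made up. A row lasts 1/8 s, in which the tool goes at most 62.5 mm and 10.7 degrees, less where a joint would pass 70% of its speed; a pose out of reach is approached as far as the arm can. A call is refused whole if a number of a shift passes 0.0625 or a number of a turn 10.7, either way. A call with a gripper value outside its range is refused whole. The fingers move at their own pace and stop on an object; "grip_force" is the grip in N (left out, the last holds). Time passes only in rows, so rows that do not move let the fingers close. It gives the time, the measured TCP pose, the force and the opening at its end, in the units of the state.
- ctrl.get_state(): the state, without advancing time (a new reading comes with each control period).
- cams.get_image(name): name is "side" or "top"; returns a dict with "img" (480x640x3 uint8, red, green, blue), "vfov" (degrees; the focal length in pixels is half the picture's height over the tangent of half this angle, whatever the lens; pixels are square), "cx", "cy" (the principal point, pixels), "R" (3x3) and "t" (3): a world point X has camera coordinates R X + t. Camera axes: x right, y down, z forward; pixel columns grow to the right and rows downward; lengths in m; the calibration is good to about 2 mm. A picture is of the moment at which its call begins. There is no depth.
- workorder.close_job(): hands the job in, once; it reports no verdict.
The state is a dict: "time": time; "joint_positions": joint angles; "qd": joint speeds; "joint_torque": joint torques, N m; "position": TCP position; "tool_rot": TCP orientation; "ft_force": force on the tool from outside, world axes, zero at the start; "torque": the same for the moment, N m; "grip_width": opening from 0.0 (shut) to 1.0 (fully open).
Only numpy, scipy, OpenCV 4.12 (cv2) and the standard library are available. Lean on these libraries where they do the work, as an engineer would, in place of code of your own. Each camera call takes 0.05 s, during which the arm holds its last target.

TASK

Put the bench lathe's grey gearbox into gear: with the fingertips push the black selector pin along the long leg of its L-shaped slot into the corner, then sideways along the short leg until it is fully home at the closed end. Push it gently and let it go there; do not pinch or lift it, and leave the things lying on and around the gearbox where they are.

Things in the scene. Friction and masses are not known exactly. Their poses are not given: they have to be found in the camera images.
- gearbox: fixed, low grey gearbox of the bench lathe, 150 mm (its x) by 130 mm (its y) by 37 mm high, with a flat bare aluminium gate plate on top with an L-shaped slot 14 mm wide, and a dark pulley at its back. Origin at the centre of its underside, on the worktop (the plate's top is at 37 mm). Its x points to its back (the pulley), its y to its left, z up
- gate_start (a point): on the slot's centre line, level with the plate's top: 7 mm behind the closed front end of the slot's long leg
- gate_corner (a point): on the slot's centre line where its two legs meet, 65 mm from gate_start along the gearbox's +x
- gate_end (a point): the in-gear place, on the centre line 7 mm before the closed end of the short leg, 45 mm from gate_corner along the gearbox's -y. The pin can go 2 mm past these points before it strikes the slot's end, and has 2 mm play to each side
- selector_pin (a point): the selector: an upright black round grip with fine steel rings, 16 mm in diameter, that stands from 4 mm to 28 mm above the gate plate, on a 10 mm pin that runs in the slot. This point lies on its axis, level with the plate's top.  It starts in the front part of the long leg
- loose_cap: white ribbed round cap, 22 mm across, 10 mm high, lying loose on the front right of the gate plate; origin at its underside; a bystander
- brass_spool: small white-flanged spool of brass wire, 28 mm across, 14 mm high, lying loose on the back right corner of the gate plate; origin at its underside; a bystander
- oil_vial: small yellow oil vial with a red cap, 14 mm across and 38 mm high, standing on the worktop left of the gearbox; origin at its underside; a bystander
- ball_handle: turned wooden ball handle, 31 mm across, 56 mm high, standing on the worktop right of the gearbox; origin at its underside; a bystander
- loose_screwdriver: watch screwdriver, 108 mm long, 9 mm thick, lying on the worktop right of the gearbox; origin at its underside; a bystander
- loose_tweezers: steel tweezers, 121 mm long, 10 mm high, lying on the worktop left of the gearbox; origin at its underside; a bystander
- selector: the whole selector: its 46 mm foot disc under the plate has 4 mm play in height, and keeps it upright (it can lean by about 5 degrees while pushed) and in the slot. It runs in oil: under 2 N moves it, it has no spring and stays where it is left. Origin at the centre of the foot disc's underside, 17 mm below selector_pin

How it is judged:
By the outcome, as a careful person would: the job done as asked, in the order asked, and still so for the second after the job is handed in, with the robot touching nothing.
It also fails if it takes over 42 s, if anything falls off the work surface, if the arm or the gripper's body presses on something with over 40 N, if the wrist force passes 120 N, or if a joint passes its speed limit or range.

## Working session

There is one attempt and no reset: what is moved stays moved. The work goes in short steps, Python scripts to look and compute and a tool call to move; the robot and the scene stay as the last step left them, time stands still between calls to the robot, and variables do not carry over. Pictures are saved under pics/ and viewed, and the job is handed in when it is done.

Besides the shell and the picture viewer there is one more tool, called after "Emit:" as a command line: name --argument value ..., lists and objects as JSON in quotes. carry_out: Moves the arm, as the interface text tells. Its arguments: {"type":"object","properties":{"rows":{"type":"array"},"grip_force":{"type":"number"}},"required":["rows"]}

```bash
mkdir -p pics
python3 - <<'E'
from bench import ctrl,cams
import cv2,pickle
s=ctrl.get_state();print(s)
d={}
for n in("side","top"):
    r=cams.get_image(n);d[n]=r;cv2.imwrite(f"pics/{n}0.png",r["img"][:,:,::-1])
    print(n,{k:v for k,v in r.items() if k!="img"})
pickle.dump(d,open("c0.pkl","wb"))
E
```

```text
{'time': 0.0, 'joint_positions': array([-1.24888654,  0.32184843, -0.07006401,  1.45165573,  0.0226211 ,
        1.37076557, -0.0568712 ]), 'qd': array([-1.10545416e-03, -1.03139693e-03, -1.16379012e-03, -4.03074224e-05,
       -1.14909346e-03,  2.81556169e-04, -3.71600066e-03]), 'joint_torque': array([ 8.58662133e-05, -4.91285169e+01, -4.03785193e-01, -3.12525630e+01,
       -6.39919331e-02,  4.35158762e-02,  1.69685436e-04]), 'position': array([0.19684016, 0.61893409, 0.22945448]), 'tool_rot': array([-4.81506464e-01, -3.10430200e+00,  2.95767578e-03]), 'ft_force': array([ 0.04992315,  0.36764341, -0.21869142]), 'torque': array([-0.01773689,  0.00756094,  0.01168856]), 'grip_width': 0.9990663283181077}
side {'vfov': 57.20555957478891, 'cx': 323.15088735273247, 'cy': 244.44182293905462, 'R': array([[ 0.51645177, -0.85606733,  0.02064706],
       [-0.55662382, -0.35392975, -0.75160073],
       [ 0.65072843,  0.37667288, -0.65929511]]), 't': array([-0.13219475,  0.42989659,  0.45950388])}
top {'vfov': 42.99961541326378, 'cx': 322.8805511281736, 'cy': 241.28422627992077, 'R': array([[-0.01852796, -0.99972927,  0.01407452],
       [-0.98542903,  0.01587885, -0.16934432],
       [ 0.16907499, -0.01700705, -0.98545645]]), 't': array([0.21088283, 0.55618003, 0.81108305])}
```

View pics/side0.png

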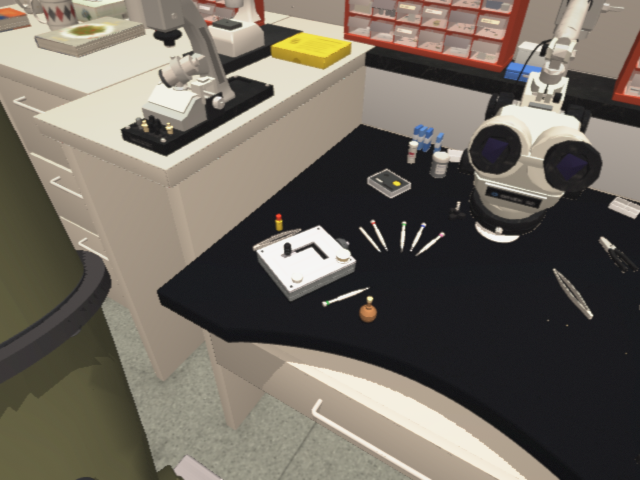

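View pics/top0.png

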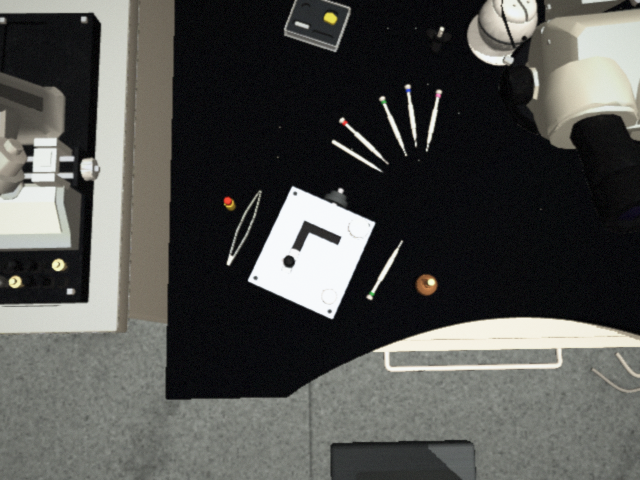

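Run:
```python
import cv2,pickle
d=pickle.load(open("c0.pkl","rb"))
a=d["top"]["img"][170:330,215:445,::-1];cv2.imwrite("pics/t1.png",cv2.resize(a,None,fx=3.4,fy=3.4,interpolation=cv2.INTER_CUBIC))
a=d["side"]["img"][205:325,240:400,::-1];cv2.imwrite("pics/s1.png",cv2.resize(a,None,fx=5,fy=5,interpolation=cv2.INTER_CUBIC))
```

```text
(no output)
```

View pics/t1.png

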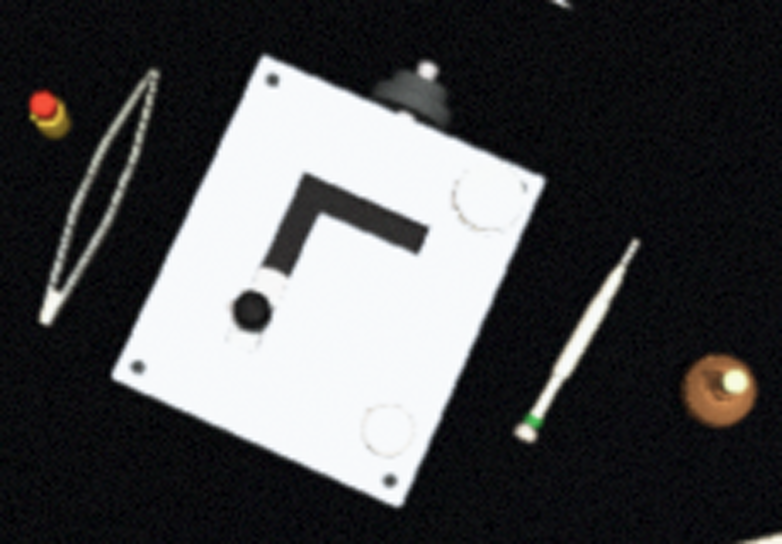

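View pics/s1.png

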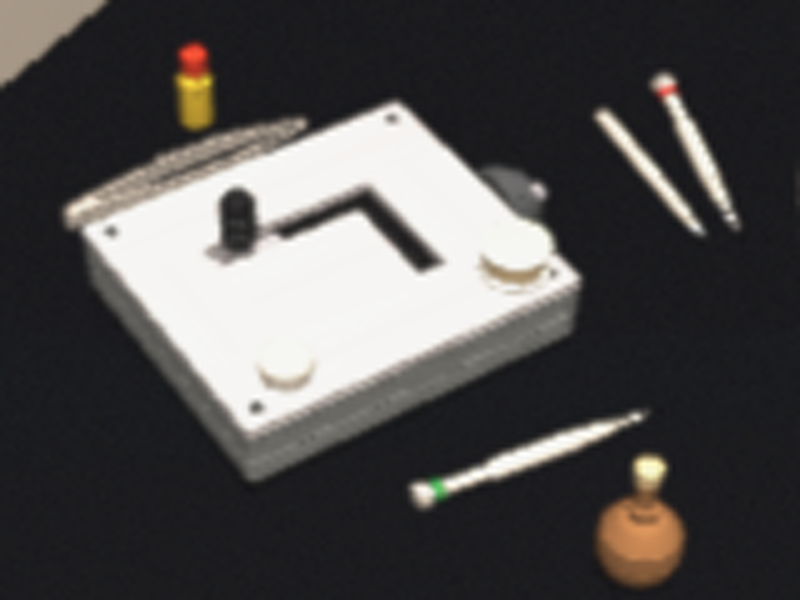

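```bash
cat > h.py <<'E'
import numpy as np,pickle
from scipy.optimize import least_squares
def proj(c,X):
    f=240/np.tan(np.radians(c["vfov"])/2);p=np.atleast_2d(X)@c["R"].T+c["t"]
    return np.c_[f*p[:,0]/p[:,2]+c["cx"],f*p[:,1]/p[:,2]+c["cy"]]
def ray(c,uv,z):
    f=240/np.tan(np.radians(c["vfov"])/2);d=c["R"].T@np.array([(uv[0]-c["cx"])/f,(uv[1]-c["cy"])/f,1]);o=-c["R"].T@c["t"]
    return o+d*(z-o[2])/d[2]
def T(p): return (np.array(p,float)+.5)/3.4-.5+[215,170]
def S(p): return (np.array(p,float)+.5)/5-.5+[240,205]
E
python3 - <<'E'
from h import *
d=pickle.load(open("c0.pkl","rb"));t,s=d["top"],d["side"]
C=np.array([[.075,.065],[.075,-.065],[-.075,-.065],[-.075,.065]])
tp=T([(263,55),(545,180),(401,507),(112,378)]);sp=S([(397,100),(580,281),(250,433),(83,232)])
def w(p,xy,z=.037):
    c,q=np.cos(p[2]),np.sin(p[2]);xy=np.atleast_2d(xy);return np.c_[p[0]+c*xy[:,0]-q*xy[:,1],p[1]+q*xy[:,0]+c*xy[:,1],np.full(len(xy),z)]
for nm,f in(("top",lambda p:(proj(t,w(p,C))-tp).ravel()),("side",lambda p:(proj(s,w(p,C))-sp).ravel()),("both",lambda p:np.r_[(proj(t,w(p,C))-tp).ravel(),(proj(s,w(p,C))-sp).ravel()])):
    r=least_squares(f,[.5,.2,-.4]);print(nm,r.x,np.degrees(r.x[2]),r.fun.round(1))
p=r.x;pickle.dump(p,open("g.pkl","wb"))
def loc(X): 
    c,q=np.cos(p[2]),np.sin(p[2]);a=X[:2]-p[:2];return [c*a[0]+q*a[1],-q*a[0]+c*a[1]]
for n,c,uv,z in[("corner outer",t,T((305,173)),.037),("end back",t,T((428,228)),.037),("end front",t,T((418,253)),.037),("pin top",t,T((252,311)),.065),("cap",t,T((388,429)),.047),("spool",t,T((488,197)),.051),
 ("S corner outer",s,S((366,184)),.037),("S end back",s,S((442,262)),.037),("S pin top",s,S((237,194)),.065),("S cap",s,S((286,358)),.047),("S spool",s,S((518,243)),.051),("slot start", t,T((240,345)),.037),("screwdr",t,T((635,243)),.004),("screwdr2",t,T((525,433)),.004)]:
    X=ray(c,uv,z);print(n,X.round(4),np.round(loc(X),4))
E
```

```text
top [ 0.54719294  0.21687826 -0.43800741] -25.09597624358188 [ 0.1  0.3 -0.1 -0.2 -0.2 -0.   0.2 -0.1]
side [ 0.54530595  0.21629972 -0.43497961] -24.922495585449358 [-0.1  0.8 -0.1 -0.3  0.  -0.1  0.1 -0.3]
both [ 0.5467716   0.21682884 -0.43721238] -25.05042431197086 [ 0.1  0.6 -0.1  0.  -0.1  0.3  0.2  0.2  0.1  0.4  0.  -0.8  0.1 -0.7
  0.4 -0.8]
corner outer [0.5918 0.227  0.037 ] [0.0365 0.0283]
end back [0.5675 0.1758 0.037 ] [ 0.0361 -0.0284]
end front [0.5569 0.1802 0.037 ] [ 0.0247 -0.0288]
pin top [0.5297 0.2487 0.065 ] [-0.0289  0.0216]
cap [0.4829 0.1945 0.047 ] [-0.0484 -0.0473]
spool [0.5776 0.1514 0.051 ] [ 0.0557 -0.0463]
S corner outer [0.5893 0.2269 0.037 ] [0.0343 0.0271]
S end back [0.5656 0.1765 0.037 ] [ 0.0341 -0.0286]
S pin top [0.5299 0.2489 0.065 ] [-0.0288  0.0219]
S cap [0.4804 0.1934 0.047 ] [-0.0503 -0.0493]
S spool [0.5776 0.1496 0.051 ] [ 0.0564 -0.0478]
slot start [0.5195 0.2549 0.037 ] [-0.0408  0.0229]
screwdr [0.5653 0.0843 0.004 ] [ 0.0729 -0.1122]
screwdr2 [0.4836 0.1348 0.004 ] [-0.0225 -0.101 ]
```

Run:
```python
from h import *
d=pickle.load(open("c0.pkl","rb"));t,s=d["top"],d["side"];p=pickle.load(open("g.pkl","rb"))
for X in[(.197,.619,.23),(.25,.5,.15),(.35,.44,.15),(.45,.34,.15),(0,0,0),(.2,.2,0)]: print(X,proj(t,X).round(),proj(s,X).round())
print(ray(t,(130,200),0),ray(t,(130,200),.2),ray(t,(170,390),0))
from scipy.spatial.transform import Rotation as R
r=R.from_rotvec([-4.81506464e-01, -3.10430200e+00,  2.95767578e-03]);print(r.as_matrix().round(3))
c,q=np.cos(p[2]),np.sin(p[2]);M=np.array([[-c,-q,0],[-q,c,0],[0,0,-1]])
print("turn",np.degrees((r.inv()*R.from_matrix(M)).as_rotvec()))
for l in[(-.056,.022),(.029,.054)]:
  X=np.array([p[0]+c*l[0]-q*l[1],p[1]+q*l[0]+c*l[1],.1]);print(l,X,"delta tool now",r.inv().apply(X-[.19684,.61893,.22945]),"delta aligned",M.T@(X-[.19684,.61893,.22945]))
```

```text
(0.197, 0.619, 0.23) [[-87. 575.]] [[-42. 197.]]
(0.25, 0.5, 0.15) [[ 68. 497.]] [[ 58. 245.]]
(0.35, 0.44, 0.15) [[124. 406.]] [[133. 225.]]
(0.45, 0.34, 0.15) [[211. 318.]] [[217. 214.]]
(0, 0, 0) [[481. 659.]] [[197. 656.]]
(0.2, 0.2, 0) [[328. 504.]] [[191. 408.]]
[0.63483852 0.48737269 0.        ] [0.58543077 0.42637711 0.2       ] [0.3571114  0.42124933 0.        ]
[[-0.953  0.303 -0.   ]
 [ 0.303  0.953 -0.002]
 [-0.    -0.002 -1.   ]]
turn [-0.10748516  0.01400449  7.41671257]
(-0.056, 0.022) [0.50535436 0.2604707  0.1       ] delta tool now [-0.40259049 -0.24791308  0.12996724] delta aligned [-0.43127141 -0.19411118  0.12945   ]
(0.029, 0.054) [0.59590818 0.2534703  0.1       ] delta tool now [-0.49101006 -0.22715305  0.12993891] delta aligned [-0.51627141 -0.16211118  0.12945   ]
```

Emit:
carry_out --rows '[{"offset": [-0.027,-0.029,0],"rot": [0,0,0],"gripper": 0},{"offset": [-0.027,-0.029,0],"rot": [0,0,0],"gripper": 0},{"offset": [-0.027,-0.029,0],"rot": [0,0,0],"gripper": 0},{"offset": [-0.027,-0.029,0],"rot": [0,0,0],"gripper": 0},{"offset": [-0.027,-0.029,0],"rot": [0,0,0],"gripper": 0},{"offset": [0,0,0],"rot": [-0.1,0,7.4],"gripper": 0},{"offset": [0,0,0],"rot": [0,0,0],"gripper": 0},{"offset": [0,0,0],"rot": [0,0,0],"gripper": 0}]' --grip_force 20

```text
time: 1.1
position: [0.2812, 0.4407, 0.2303]
tool_rot: [0.676, 3.068, 0.002]
ft_force: [0.3, 0.4, 0.1]
grip_width: 0.168
```

```bash
cat > st.py <<'E'
from h import *
from bench import ctrl,cams
from scipy.spatial.transform import Rotation as R
import sys,cv2
p=pickle.load(open("g.pkl","rb"))
c,q=np.cos(p[2]),np.sin(p[2]);M=np.array([[-c,-q,0],[-q,c,0],[0,0,-1]])
s=ctrl.get_state();r=R.from_rotvec(s["tool_rot"]);a=s["position"]-[p[0],p[1],0]
print("t",s["time"],"local",(np.array([[c,q,0],[-q,c,0],[0,0,1]])@a).round(4),"turn",np.degrees((r.inv()*R.from_matrix(M)).as_rotvec()).round(2),"F local",(np.array([[c,q,0],[-q,c,0],[0,0,1]])@s["ft_force"]).round(2),"grip",s["grip_width"])
if len(sys.argv)>1:
    t=cams.get_image("top");v=cams.get_image("side");pickle.dump({"top":t,"side":v},open(sys.argv[1]+".pkl","wb"))
    a=cv2.resize(t["img"][170:330,240:400,::-1],None,fx=3,fy=3,interpolation=cv2.INTER_CUBIC)
    b=cv2.resize(v["img"][185:305,240:340,::-1],None,fx=3,fy=4,interpolation=cv2.INTER_CUBIC)
    b=cv2.resize(v["img"][185:305,240:320+0,::-1] if 0 else v["img"][175:335,255:360,::-1],None,fx=3,fy=3,interpolation=cv2.INTER_CUBIC)
    cv2.imwrite("pics/"+sys.argv[1]+".png",np.hstack([a,b]))
E
python3 st.py
```

```text
t 1.1 local [-0.3354  0.0904  0.2303] turn [ 0.08 -0.01  0.19] F local [0.12 0.52 0.1 ] grip 0.16846986322115
```

Emit:
carry_out --rows '[{"offset": [-0.0346,-0.0085,0.016],"rot": [0,0,0.2],"gripper": 0},{"offset": [-0.0346,-0.0085,0.016],"rot": [0,0,0],"gripper": 0},{"offset": [-0.0346,-0.0085,0.016],"rot": [0,0,0],"gripper": 0},{"offset": [-0.0346,-0.0085,0.016],"rot": [0,0,0],"gripper": 0},{"offset": [-0.0346,-0.0085,0.016],"rot": [0,0,0],"gripper": 0},{"offset": [-0.0346,-0.0085,0.016],"rot": [0,0,0],"gripper": 0},{"offset": [-0.0346,-0.0085,0.016],"rot": [0,0,0],"gripper": 0},{"offset": [-0.0346,-0.0085,0.016],"rot": [0,0,0],"gripper": 0},{"offset": [0,0,0],"rot": [0,0,0],"gripper": 0},{"offset": [0,0,0],"rot": [0,0,0],"gripper": 0}]'

```text
time: 2.35
position: [0.5026, 0.2623, 0.1022]
tool_rot: [-0.683, -3.066, -0.003]
ft_force: [-1.2, -0.5, 0.5]
grip_width: 0.004
```

```bash
python3 st.py a1
```

```text
t 2.35 local [-0.0593  0.0225  0.1022] turn [ 0.1  -0.06 -0.07] F local [-0.88 -1.    0.46] grip 0.0038732610733435923
```

View pics/a1.png

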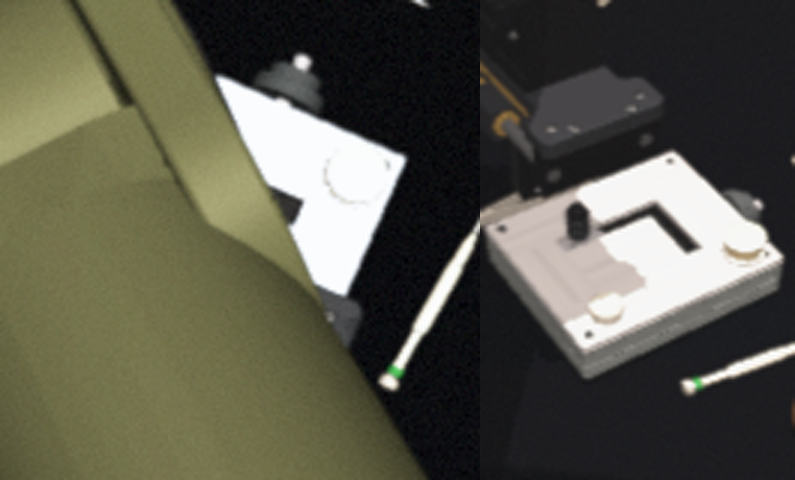

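Run:
```python
from h import *;import cv2
d=pickle.load(open("a1.pkl","rb"));s=d["side"]
print(proj(s,[(.5026,.2623,.0942),(.5026,.2623,.1022)]))
cv2.imwrite("pics/a1s.png",cv2.resize(s["img"][110:310,190:390,::-1],None,fx=3,fy=3,interpolation=cv2.INTER_CUBIC))
```

```text
[[272.23899425 237.22474581]
 [271.99959162 233.94283253]]
```

View pics/a1s.png

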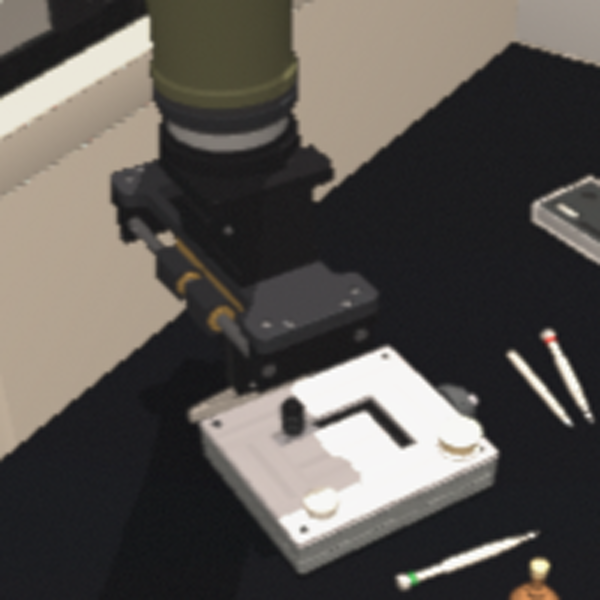

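Emit:
carry_out --rows '[{"offset": [0,-0.0005,0.012],"rot": [0,0,0],"gripper": 0},{"offset": [0,0,0.012],"rot": [0,0,0],"gripper": 0},{"offset": [0,0,0.012],"rot": [0,0,0],"gripper": 0},{"offset": [0,0,0.012],"rot": [0,0,0],"gripper": 0},{"offset": [0,0,0],"rot": [0,0,0],"gripper": 0},{"offset": [0,0,0],"rot": [0,0,0],"gripper": 0}]'

```text
time: 3.2
position: [0.5033, 0.2608, 0.0545]
tool_rot: [0.686, 3.065, 0.003]
ft_force: [0.1, 0.2, -0.4]
grip_width: -0.0
```

```bash
python3 st.py a2
```

```text
t 3.2 local [-0.058   0.0214  0.0545] turn [ 0.11  0.01 -0.19] F local [ 0.    0.17 -0.36] grip -0.00013741821169246365
```

View pics/a2.png

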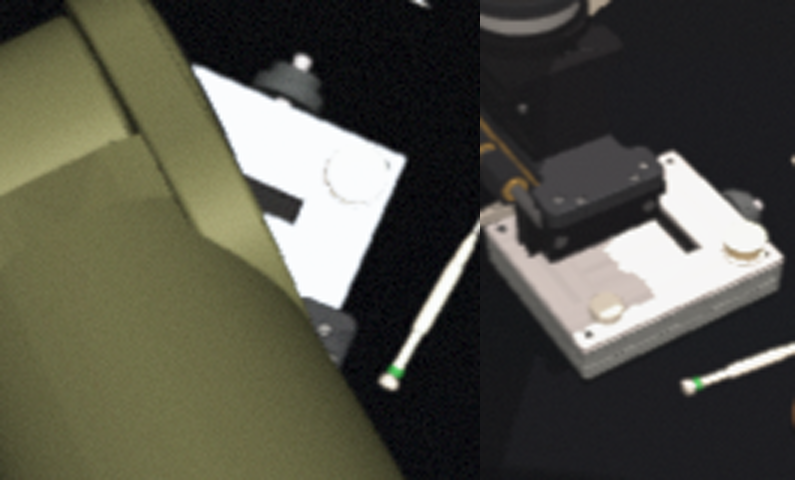

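Emit:
carry_out --rows '[{"offset": [-0.005,0.0003,0],"rot": [0,0,0],"gripper": 0},{"offset": [-0.004,0,0],"rot": [0,0,0],"gripper": 0},{"offset": [-0.003,0,0],"rot": [0,0,0],"gripper": 0},{"offset": [-0.003,0,0],"rot": [0,0,0],"gripper": 0},{"offset": [-0.004,0,0],"rot": [0,0,0],"gripper": 0},{"offset": [-0.004,0,0],"rot": [0,0,0],"gripper": 0}]'

```text
time: 4.05
position: [0.5242, 0.2512, 0.0544]
tool_rot: [0.686, 3.066, 0.003]
ft_force: [-0.6, 0.1, 0.9]
grip_width: 0.005
```

```bash
python3 st.py
```

```text
t 4.05 local [-0.035   0.0215  0.0544] turn [ 0.1  -0.01 -0.18] F local [-0.59 -0.19  0.88] grip 0.004960150598489819
```

Emit:
carry_out --rows '[{"offset": [-0.004,0,0],"rot": [0,0,0],"gripper": 0},{"offset": [-0.004,0,0],"rot": [0,0,0],"gripper": 0},{"offset": [-0.004,0,0],"rot": [0,0,0],"gripper": 0},{"offset": [-0.004,0,0],"rot": [0,0,0],"gripper": 0},{"offset": [-0.004,0,0],"rot": [0,0,0],"gripper": 0},{"offset": [-0.004,0,0],"rot": [0,0,0],"gripper": 0},{"offset": [-0.004,0,0],"rot": [0,0,0],"gripper": 0},{"offset": [-0.004,0,0],"rot": [0,0,0],"gripper": 0}]'

```text
time: 5.05
position: [0.5532, 0.2375, 0.0544]
tool_rot: [0.686, 3.065, 0.003]
ft_force: [-1.0, -0.1, -0.6]
grip_width: 0.007
```

```bash
python3 st.py a3
```

```text
t 5.05 local [-0.0029  0.0214  0.0544] turn [ 0.1  -0.   -0.19] F local [-0.86 -0.49 -0.56] grip 0.007079864941581909
```

View pics/a3.png

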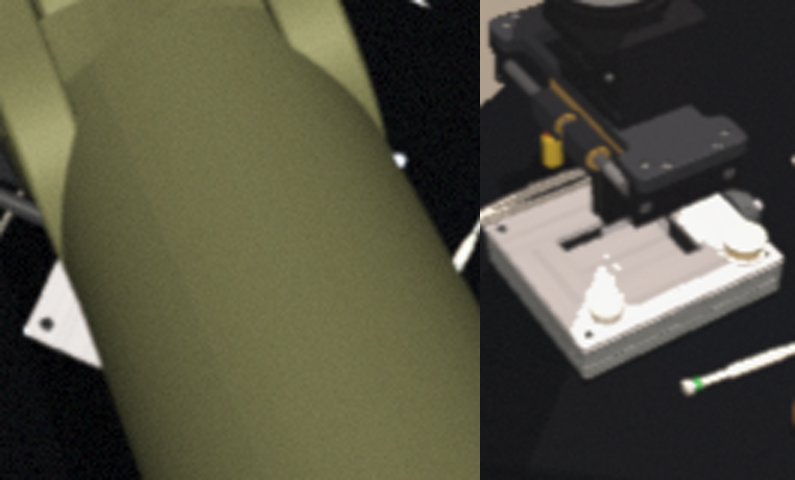

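Emit:
carry_out --rows '[{"offset": [-0.003,0,0],"rot": [0,0,0],"gripper": 0},{"offset": [-0.003,0,0],"rot": [0,0,0],"gripper": 0},{"offset": [-0.003,0,0],"rot": [0,0,0],"gripper": 0},{"offset": [-0.002,0,0],"rot": [0,0,0],"gripper": 0},{"offset": [-0.001,0,0],"rot": [0,0,0],"gripper": 0},{"offset": [-0.001,0,0],"rot": [0,0,0],"gripper": 0}]'

```text
time: 5.9
position: [0.5647, 0.2321, 0.0544]
tool_rot: [0.686, 3.065, 0.003]
ft_force: [-0.0, -0.1, -0.5]
grip_width: 0.006
```

```bash
python3 st.py
```

```text
t 5.9 local [0.0098 0.0214 0.0544] turn [ 0.1  -0.01 -0.18] F local [ 0.05 -0.12 -0.49] grip 0.005700688380629749
```

Emit:
carry_out --rows '[{"offset": [-0.001,0,0],"rot": [0,0,0],"gripper": 0},{"offset": [-0.0007,0,0],"rot": [0,0,0],"gripper": 0},{"offset": [0,0,0],"rot": [0,0,0],"gripper": 0}]'

```text
time: 6.28
position: [0.5663, 0.2313, 0.0544]
tool_rot: [0.686, 3.065, 0.003]
ft_force: [-0.5, 0.3, -0.3]
grip_width: 0.003
```

```bash
python3 st.py
```

```text
t 6.275 local [0.0116 0.0214 0.0544] turn [ 0.11  0.   -0.19] F local [-0.56  0.11 -0.32] grip 0.0034924630599745578
```

Emit:
carry_out --rows '[{"offset": [0.005,0,0],"rot": [0,0,0],"gripper": 0},{"offset": [0.01,0,0],"rot": [0,0,0],"gripper": 0},{"offset": [0,0,-0.03],"rot": [0,0,0],"gripper": 0},{"offset": [0,0,-0.03],"rot": [0,0,0],"gripper": 0},{"offset": [0,0.03,-0.03],"rot": [0,0,0],"gripper": 0},{"offset": [0,0.03,0],"rot": [0,0,0],"gripper": 0},{"offset": [0,0,0],"rot": [0,0,0],"gripper": 0}]'

```text
time: 7.15
position: [0.5773, 0.2953, 0.1446]
tool_rot: [0.68, 3.067, 0.005]
ft_force: [-0.1, -0.5, -0.4]
grip_width: 0.002
```

```bash
python3 st.py a4
```

```text
t 7.15 local [-0.0056  0.0841  0.1446] turn [ 0.19 -0.04  0.05] F local [ 0.09 -0.52 -0.41] grip 0.0020635319468830736
```

View pics/a4.png

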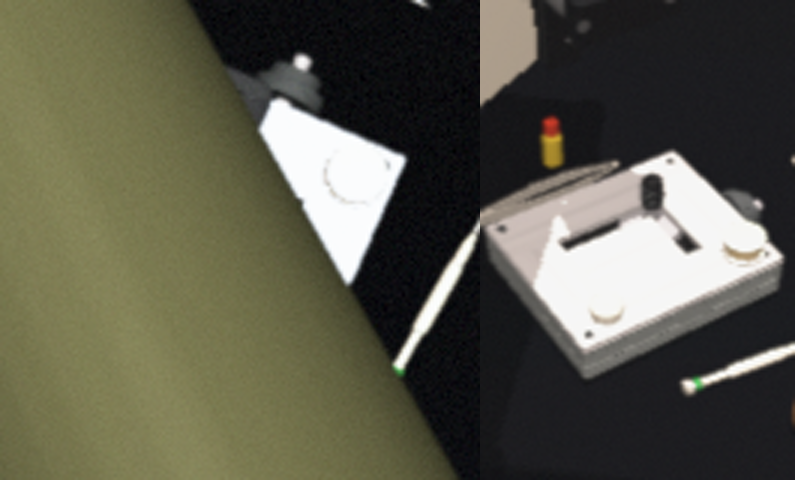

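Run:
```python
from h import *;import cv2
p=pickle.load(open("g.pkl","rb"));s=pickle.load(open("a4.pkl","rb"))["side"]
cv2.imwrite("pics/a4s.png",cv2.resize(s["img"][205:285,260:360,::-1],None,fx=7,fy=7,interpolation=cv2.INTER_CUBIC))
c,q=np.cos(p[2]),np.sin(p[2])
for lx,ly in [(.029,.022),(-.029,.0217),(.029,-.023)]:
  X=[[p[0]+c*lx-q*ly,p[1]+q*lx+c*ly,z] for z in(.041,.065)]
  print(lx,ly,((proj(s,X)-[260,205]+.5)*7-.5).round())
```

```text
0.029 0.022 [[367. 264.]
 [367. 200.]]
-0.029 0.0217 [[195. 336.]
 [192. 272.]]
0.029 -0.023 [[453. 352.]
 [455. 288.]]
```

View pics/a4s.png

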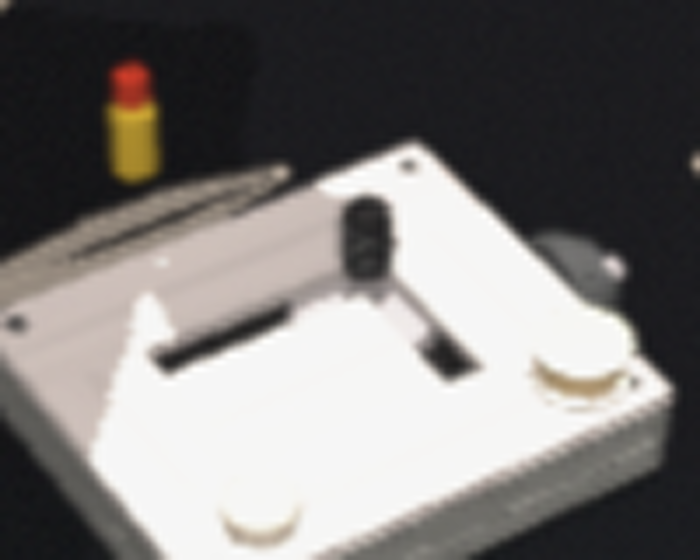

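Emit:
carry_out --rows '[{"offset": [-0.0175,-0.012,0],"rot": [0,0,0],"gripper": 0},{"offset": [-0.0175,-0.012,0],"rot": [0.1,0,0],"gripper": 0},{"offset": [0,0,0.03],"rot": [0,0,0],"gripper": 0},{"offset": [0,0,0.03],"rot": [0,0,0],"gripper": 0},{"offset": [0,0,0.02],"rot": [0,0,0],"gripper": 0},{"offset": [0,0,0.01],"rot": [0,0,0],"gripper": 0},{"offset": [0,0,0],"rot": [0,0,0],"gripper": 0},{"offset": [0,0,0],"rot": [0,0,0],"gripper": 0}]'

```text
time: 8.25
position: [0.6005, 0.2555, 0.0557]
tool_rot: [0.686, 3.064, 0.002]
ft_force: [-0.1, 0.4, 0.2]
grip_width: 0.009
```

```bash
python3 st.py a5
```

```text
t 8.25 local [0.0323 0.0578 0.0557] turn [ 0.09  0.07 -0.18] F local [-0.24  0.36  0.22] grip 0.008917841832248355
```

View pics/a5.png

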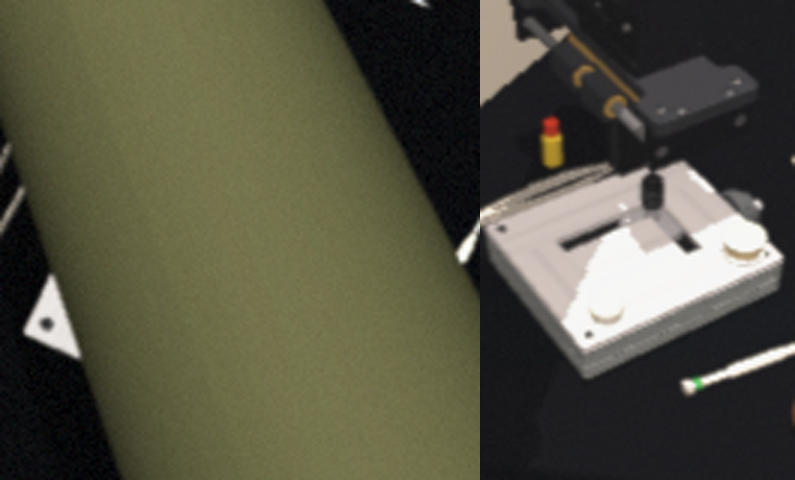

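Emit:
carry_out --rows '[{"offset": [0.003,0,0.001],"rot": [0,0,0],"gripper": 0},{"offset": [0,-0.005,0],"rot": [0,0,0],"gripper": 0},{"offset": [0,-0.003,0],"rot": [0,0,0],"gripper": 0},{"offset": [0,-0.003,0],"rot": [0,0,0],"gripper": 0},{"offset": [0,-0.003,0],"rot": [0,0,0],"gripper": 0},{"offset": [0,-0.003,0],"rot": [0,0,0],"gripper": 0},{"offset": [0,-0.003,0],"rot": [0,0,0],"gripper": 0}]'

```text
time: 9.22
position: [0.5883, 0.2384, 0.0535]
tool_rot: [0.686, 3.066, 0.0]
ft_force: [-0.7, 1.1, 0.2]
grip_width: 0.006
```

```bash
python3 st.py a6
```

```text
t 9.225 local [0.0286 0.0371 0.0535] turn [ 0.01 -0.   -0.18] F local [-1.09  0.67  0.16] grip 0.006411644802633585
```

View pics/a6.png

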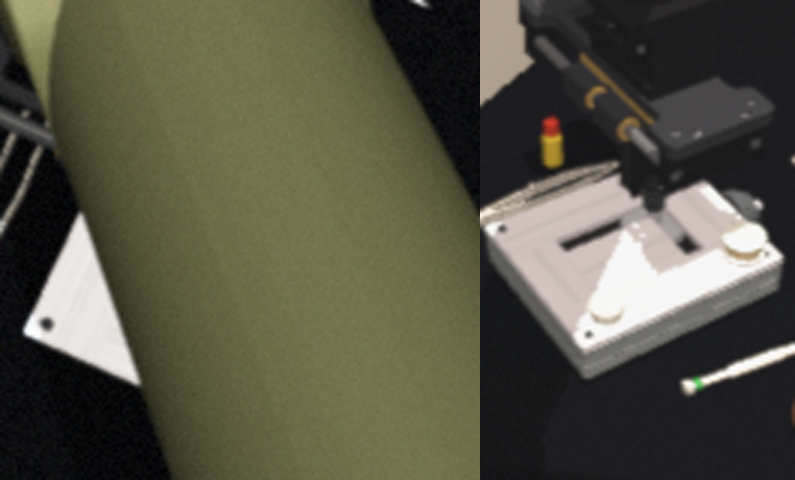

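Emit:
carry_out --rows '[{"offset": [0,-0.003,0],"rot": [0,0,0],"gripper": 0},{"offset": [0,-0.003,0],"rot": [0,0,0],"gripper": 0},{"offset": [0,-0.003,0],"rot": [0,0,0],"gripper": 0},{"offset": [0,-0.003,0],"rot": [0,0,0],"gripper": 0},{"offset": [0,-0.003,0],"rot": [0,0,0],"gripper": 0},{"offset": [0,-0.003,0],"rot": [0,0,0],"gripper": 0},{"offset": [0,-0.003,0],"rot": [0,0,0],"gripper": 0},{"offset": [0,-0.003,0],"rot": [0,0,0],"gripper": 0}]'

```text
time: 10.32
position: [0.5781, 0.2166, 0.0535]
tool_rot: [0.686, 3.066, 0.0]
ft_force: [0.7, 1.0, 0.6]
grip_width: 0.006
```

```bash
python3 st.py a7
python3 - <<'E'
from h import *;import cv2
s=pickle.load(open("a7.pkl","rb"))["side"]
cv2.imwrite("pics/a7s.png",cv2.resize(s["img"][205:285,260:360,::-1],None,fx=7,fy=7,interpolation=cv2.INTER_CUBIC))
E
```

```text
t 10.325 local [0.0285 0.013  0.0535] turn [ 0.01 -0.   -0.18] F local [0.2  1.15 0.58] grip 0.006188559076920537
```

View pics/a7s.png

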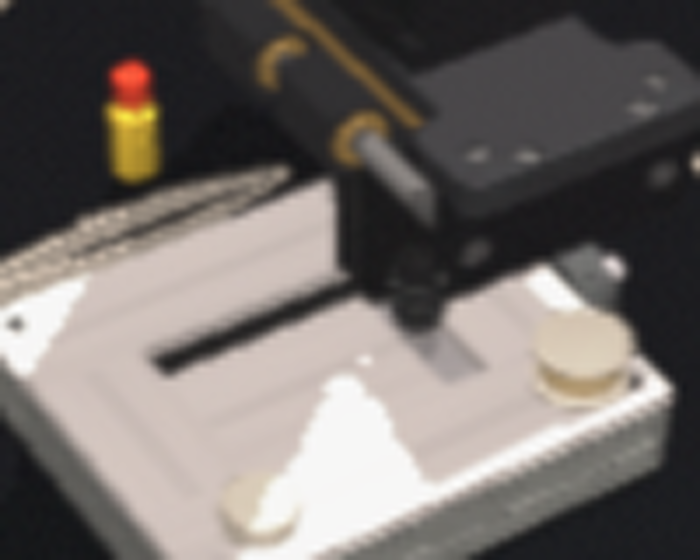

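Emit:
carry_out --rows '[{"offset": [0,-0.003,0],"rot": [0,0,0],"gripper": 0},{"offset": [0,-0.003,0],"rot": [0,0,0],"gripper": 0},{"offset": [0,-0.002,0],"rot": [0,0,0],"gripper": 0},{"offset": [0,-0.002,0],"rot": [0,0,0],"gripper": 0},{"offset": [0,-0.001,0],"rot": [0,0,0],"gripper": 0},{"offset": [0,-0.001,0],"rot": [0,0,0],"gripper": 0}]'

```text
time: 11.18
position: [0.573, 0.2059, 0.0535]
tool_rot: [-0.686, -3.066, -0.0]
ft_force: [0.3, 0.1, -0.4]
grip_width: 0.003
```

```bash
python3 st.py a8
python3 - <<'E'
from h import *;import cv2
s=pickle.load(open("a8.pkl","rb"))["side"]
cv2.imwrite("pics/a8s.png",cv2.resize(s["img"][205:285,260:360,::-1],None,fx=7,fy=7,interpolation=cv2.INTER_CUBIC))
E
```

```text
t 11.175 local [0.0284 0.0012 0.0535] turn [ 0.01 -0.01 -0.18] F local [ 0.21  0.2  -0.37] grip 0.0030425781598531422
```

View pics/a8s.png

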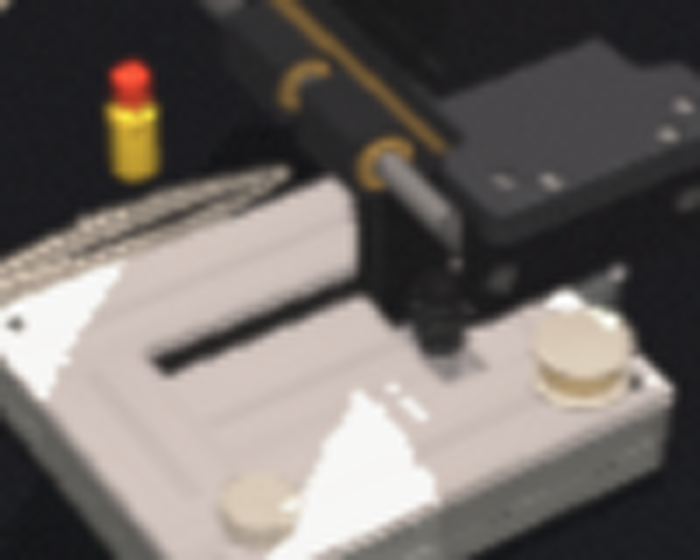

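Emit:
carry_out --rows '[{"offset": [0,-0.002,0],"rot": [0,0,0],"gripper": 0},{"offset": [0,-0.001,0],"rot": [0,0,0],"gripper": 0},{"offset": [0,-0.001,0],"rot": [0,0,0],"gripper": 0},{"offset": [0,-0.001,0],"rot": [0,0,0],"gripper": 0},{"offset": [0,0,0],"rot": [0,0,0],"gripper": 0}]'

```text
time: 11.9
position: [0.5708, 0.2012, 0.0535]
tool_rot: [-0.686, -3.066, 0.0]
ft_force: [0.3, -0.5, 0.5]
grip_width: 0.005
```

```bash
python3 st.py; sleep 0; python3 st.py
```

```text
t 11.9 local [ 0.0284 -0.004   0.0535] turn [-0.01 -0.01 -0.19] F local [ 0.47 -0.32  0.46] grip 0.00492028992986582
t 11.9 local [ 0.0284 -0.004   0.0535] turn [-0.01 -0.01 -0.19] F local [ 0.47 -0.32  0.46] grip 0.00492028992986582
```

Emit:
carry_out --rows '[{"offset": [0,-0.0007,0],"rot": [0,0,0],"gripper": 0},{"offset": [0,-0.0007,0],"rot": [0,0,0],"gripper": 0},{"offset": [0,0,0],"rot": [0,0,0],"gripper": 0}]'

```text
time: 12.28
position: [0.5703, 0.2, 0.0535]
tool_rot: [-0.686, -3.066, -0.0]
ft_force: [0.2, -0.2, -0.0]
grip_width: 0.004
```

```bash
python3 st.py a9
python3 - <<'E'
from h import *;import cv2
s=pickle.load(open("a9.pkl","rb"))["side"]
cv2.imwrite("pics/a9s.png",cv2.resize(s["img"][205:285,260:360,::-1],None,fx=7,fy=7,interpolation=cv2.INTER_CUBIC))
E
```

```text
t 12.275 local [ 0.0284 -0.0053  0.0535] turn [-0.   -0.01 -0.19] F local [ 0.26 -0.1  -0.04] grip 0.004130473011299727
```

View pics/a9s.png

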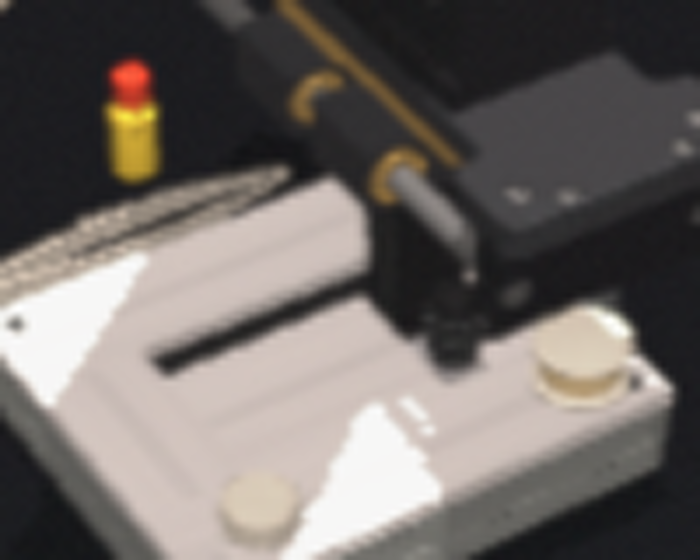

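Emit:
carry_out --rows '[{"offset": [0,-0.0007,0],"rot": [0,0,0],"gripper": 0},{"offset": [0,0,0],"rot": [0,0,0],"gripper": 0}]'

```text
time: 12.62
position: [0.57, 0.1994, 0.0535]
tool_rot: [-0.686, -3.066, -0.0]
ft_force: [0.5, 0.3, -0.4]
grip_width: 0.008
```

Emit:
carry_out --rows '[{"offset": [0,-0.0007,0],"rot": [0,0,0],"gripper": 0},{"offset": [0,0,0],"rot": [0,0,0],"gripper": 0}]'

```text
time: 12.88
position: [0.5697, 0.1988, 0.0535]
tool_rot: [-0.686, -3.066, -0.0]
ft_force: [0.8, 0.6, -0.3]
grip_width: 0.002
```

```bash
python3 st.py
```

```text
t 12.875 local [ 0.0284 -0.0067  0.0535] turn [-0.   -0.01 -0.19] F local [ 0.48  0.84 -0.3 ] grip 0.0017068099086546549
```

Emit:
carry_out --rows '[{"offset": [0,0.004,0],"rot": [0,0,0],"gripper": 0},{"offset": [0,0.012,0],"rot": [0,0,0],"gripper": 0},{"offset": [0,0,-0.02],"rot": [0,0,0],"gripper": 0},{"offset": [0,0,-0.04],"rot": [0,0,0],"gripper": 0},{"offset": [0,0,-0.04],"rot": [0,0,0],"gripper": 0},{"offset": [0.04,0.01,-0.02],"rot": [0,0,0],"gripper": 0},{"offset": [0.045,0.01,-0.02],"rot": [0,0,0],"gripper": 0},{"offset": [0.045,0.01,-0.02],"rot": [0,0,0],"gripper": 0},{"offset": [0.045,0.01,0],"rot": [0,0,0],"gripper": 0},{"offset": [0.045,0.01,0],"rot": [0,0,0],"gripper": 0}]'

```text
time: 14.12
position: [0.398, 0.3534, 0.2157]
tool_rot: [0.686, 3.064, 0.004]
ft_force: [-0.4, 0.4, -0.7]
grip_width: 0.004
```

Emit:
carry_out --rows '[{"offset": [0.045,0.01,0],"rot": [0,0,0],"gripper": 0},{"offset": [0.045,0.01,0],"rot": [0,0,0],"gripper": 0},{"offset": [0.04,0.01,0],"rot": [0,0,0],"gripper": 0},{"offset": [0,0,0],"rot": [0,0,0],"gripper": 0},{"offset": [0,0,0],"rot": [0,0,0],"gripper": 0}]'

```text
time: 14.75
position: [0.295, 0.4345, 0.2146]
tool_rot: [0.687, 3.064, 0.001]
ft_force: [0.0, 0.3, -0.3]
grip_width: 0.005
```

```bash
python3 st.py b1
python3 - <<'E'
from h import *;import cv2
d=pickle.load(open("b1.pkl","rb"));s,t=d["side"],d["top"];p=pickle.load(open("g.pkl","rb"))
cv2.imwrite("pics/b1s.png",cv2.resize(s["img"][205:285,260:360,::-1],None,fx=7,fy=7,interpolation=cv2.INTER_CUBIC))
cv2.imwrite("pics/b1t.png",cv2.resize(t["img"][185:285,270:370,::-1],None,fx=6,fy=6,interpolation=cv2.INTER_CUBIC))
c,q=np.cos(p[2]),np.sin(p[2])
for ly in (-.021,-.023,-.025):
  X=[[p[0]+c*.029-q*ly,p[1]+q*.029+c*ly,z] for z in(.037,.065)]
  print(ly,((proj(t,X)-[270,185]+.5)*6-.5).round(),((proj(s,X)-[260,205]+.5)*7-.5).round())
E
```

```text
t 14.75 local [-0.3203  0.0906  0.2146] turn [ 0.07  0.06 -0.22] F local [-0.11  0.29 -0.31] grip 0.00497497398670603
-0.021 [[385. 327.]
 [389. 306.]] [[449. 358.]
 [451. 284.]]
-0.023 [[393. 331.]
 [397. 310.]] [[453. 362.]
 [455. 288.]]
-0.025 [[400. 334.]
 [405. 313.]] [[457. 366.]
 [459. 292.]]
```

View pics/b1t.png

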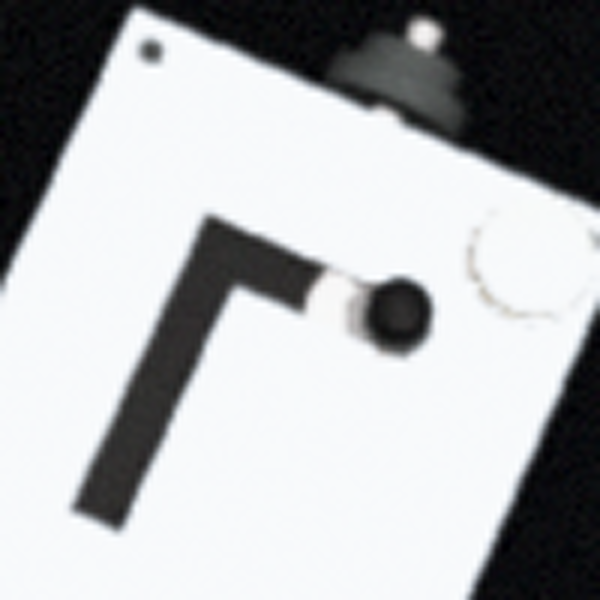

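View pics/b1s.png

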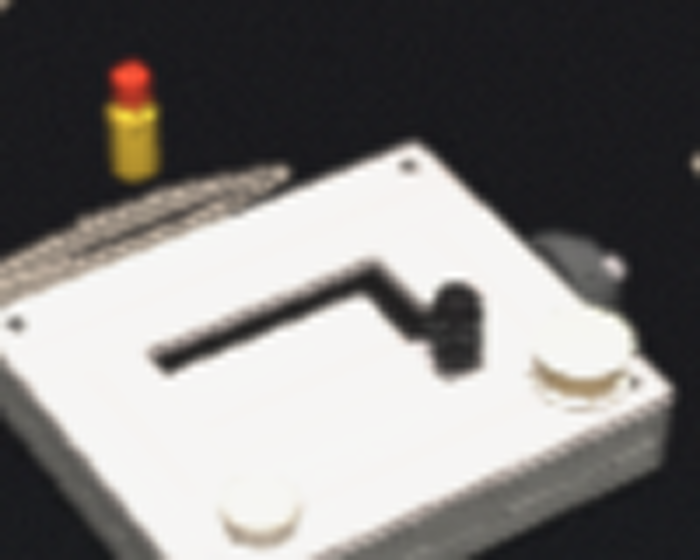

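Run:
```python
from h import *;import cv2
a=pickle.load(open("c0.pkl","rb"));b=pickle.load(open("b1.pkl","rb"))
# threshold pin top centroid, bystander shift via phase correlation
for n,boxes in(("top",dict(cap=(316,284,342,308),spool=(345,215,375,242),vial=(218,190,242,215),ball=(410,268,445,302),driver=(360,235,410,305))),("side",dict(cap=(285,270,310,290),spool=(332,245,354,265),vial=(270,210,288,235),ball=(355,292,380,325),driver=(318,284,372,310),tweez=(250,227,304,251)))):
  for k,(x0,y0,x1,y1) in boxes.items():
    g=[cv2.cvtColor(d[n]["img"][y0:y1,x0:x1],cv2.COLOR_RGB2GRAY).astype(np.float32) for d in(a,b)]
    print(n,k,np.abs(g[0]-g[1]).mean().round(1),np.round(cv2.phaseCorrelate(*g)[0],2))
```

```text
top cap 0.6 [ 0.48 -0.  ]
top spool 1.0 [-0.07  0.46]
top vial 3.1 [0.1  0.62]
top ball 3.1 [ 0.07 -0.1 ]
top driver 3.3 [0.05 0.02]
side cap 0.1 [ 0.5  -0.03]
side spool 0.2 [-0.   -0.01]
side vial 0.7 [0.05 0.51]
side ball 0.7 [0.53 0.  ]
side driver 0.7 [-0.03  0.45]
side tweez 8.9 [ 0.17 -0.28]
```

```bash
python3 -c "
from bench import workorder;print(workorder.close_job())"
```

```text
the job is handed in; nothing more can be done
None
```

The selector pin is home at the closed end of the short leg. I pushed it there with the shut fingertips, never pinching or lifting it: first along the long leg to the corner, then sideways. I then backed the arm well clear and handed the job in at about 15 s; the call reported no verdict.

- **Pin position:** the last top picture puts the pin about 1 mm past `gate_end`, and the side picture 1–2 mm past. It can go 2 mm past before striking the end. Image accuracy is 1–2 mm, so I can't place it closer than that.
- **Contact with the end:** I stopped before any clear strike. The push force was only about 0.8 N at the finish, and I did not press further to confirm it was hard against the stop.
- **Forces:** the readings I took stayed below about 2 N.
- **Bystanders:** before-and-after pictures show the cap, spool, vial, ball handle and screwdriver where they were. The tweezers' area in the side view changed more, which I put down to the arm's shadow, because the tip is at the same pixel. I did not compare the tweezers in the top view.

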